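# Rock the stuck drill guide block out of its jig case

### The job

Slide the lid of the wooden jig case fully open, take hold of the metal drill guide block that has stuck tight in its cork-lined socket, and rock it sideways, toward one cork cheek and then the other, at least twice to each side while it still sits in the socket, until it works free. Finish holding the block still and upright, straight above its socket and just clear of it, about a finger's width under its foot: the program ends with the block still in the gripper. Leave the tools in and around the case where they lie.

Things in the scene. Friction and masses are not known exactly. Their poses are not given: they have to be found in the camera images.
- case: Wooden jig case fixed to the bench, 240 x 146 mm outside, sides 93 mm high, 8 mm thick. Origin: centre of the underside, on the bench; x along its length, toward the end where the lid slides out; z up. A wooden socket insert fills the -x half up to 36 mm above the bench. Inside it is 130 mm wide (y); the open lid uncovers x = -112 to +46 mm, 57 mm free beside the block's narrow faces.
- lid (a joint): Sliding wooden lid of the case, 236 x 137 x 6 mm, its top face 89.5 mm above the bench, running in grooves along the case's +x. Value in m: 0 shut, 0.160 fully open at its stop; starts at 0 to 0.03. Sliding it takes about 2 to 4 N; it stays where it is left.
- lid_pull (a point): Centre of the top of the lid's pull, a pale wooden batten across the lid, 16 mm thick along the case's x, 70 mm long along the case's y, standing 22 mm above the lid; this point is 111.5 mm above the bench when level. With the lid shut it lies over the centre of the case; it moves with the lid.
- socket (a point): Centre of the socket's mouth, in the insert's top face: 33 mm from the case's centre toward -x, 36 mm above the bench, axes as the case's. 26 mm deep. Two sprung cork cheeks, over the lower 16 mm, press on the block's narrow faces (toward the case's +x and -x) with about 38 N each; they yield 5 mm, so it can be rocked 10 degrees or more. Wood guides its broad faces with 2.5 mm of play.
- guide: Aluminium drill guide block, 44 (x) x 28 (y) x 70 mm tall, about 0.26 kg, standing on end in the socket, square with the case (same x). Origin: centre of its foot. Seated, the foot is 10 mm and the top 80 mm above the bench, 44 mm proud of the insert. Over the first 16 mm a straight pull meets 40 to 60 N; rocked over one lower edge, in the case's x-z plane, it yields to 10 to 20 N. Grip the narrow faces.
- drill_a: Bystander: 8 mm drill bit, 110 mm long, lying on the insert inside the case, along its +y wall. Origin: middle of its underside.
- drill_b: Bystander: 10 mm drill bit, 110 mm long, lying on the insert inside the case, along its -y wall. Origin: middle of its underside.
- glue: Bystander: yellow bottle of wood glue, 62 mm across, 190 mm tall, upright on the bench. Origin: centre of its underside.
- tape: Bystander: tape measure, 72 x 36 x 66 mm, standing beyond the case's -x end. Origin: centre of its underside.
- square: Bystander: try square lying beside the case's -y side, wooden stock 120 mm, steel blade 190 mm, up to 20 mm high. Origin: between stock and blade, on the bench.
- mallet: Bystander: wooden joiner's mallet lying on the bench, head 140 x 70 x 56 mm, handle 240 mm along its x. Origin: on the bench, under the handle.
- offcut: Bystander: pine offcut 150 x 45 x 19 mm lying flat beside the case's +y side. Origin: centre of its underside.
- clamp: Bystander: steel bar clamp with a wooden handle, 320 x 100 mm, 24 mm high, lying on the bench. Origin: middle of the bar, on the bench.

How it is judged:
On the way, in this order (a step that is already met when the one before it is completed fails the run):
1. the lid is slid fully open (at least 145 of 160 mm) (value of joint lid above 0.145 m), for 0.1 s.
2. the block is rocked at least 4 degrees toward the case's -x end, its foot still 8 mm or more down in the socket (angle between guide's own x axis and vertical below 1.5008 rad and z of guide in the frame of case below 0.028 m), for 0.05 s.
3. then at least 4 degrees toward the case's +x end, still in the socket (angle between guide's own x axis and vertical above 1.6408 rad and z of guide in the frame of case below 0.028 m), for 0.05 s.
4. then again at least 4 degrees toward the -x end, still in the socket (all of step 2), for 0.05 s.
At the end, for the whole second after the job is handed in: The lid is still open (over 140 mm); the gripper holds the block upright (within 8.5 degrees) and still, with its foot 4 to 45 mm above the socket's mouth and within 20 mm of straight above it, touching no part of the case (value of joint lid above 0.14 m and z of guide in the frame of socket between 0.004 and 0.045 m and horizontal distance between guide and socket below 0.02 m and angle between guide's own z axis and vertical below 0.15 rad and linear speed of guide below 0.02 m/s and contact force between guide and the fingers above 2 N and contact force between guide and case below 0.2 N); the arm keeps its last pose, push and grip.
It fails at once if a bystander on the bench or in the case is shifted by more than 30 mm (distance of any of drill_a, drill_b, glue, tape, square, mallet, offcut, clamp from where it was at the start of the episode above 0.03 m).
It also fails if it takes over 61 s, if anything falls off the work surface, if the arm or the gripper's body presses on something with over 40 N, if the wrist force passes 120 N, or if a joint passes its speed limit or range.

### The arm

A 6-joint arm with a two-finger parallel gripper is mounted at the origin on the work surface. World frame = base frame: x ahead of the robot, y to its left, z up, the work surface at z = 0. Lengths are in m, angles in rad, forces in N, time in s.
With the tool pointing down it reaches from about 0.35 to 0.8 m from the base axis. Payload 7.3 kg.
Tool frame: the origin (TCP) lies between the finger pads; the fingertips stand 25 mm ahead of it and the grasp point (between the pads) lies 6 mm ahead of it (r.tip_extent is the distance from the TCP to the fingertips, in m); z points along the fingers, y is the direction in which the jaws open and shut (so a half turn about z gives the same grasp; the last joint's range is limited). The gripper opens to 85 mm and grips with 20 to 120 N. Pads are 22 mm wide; open, the fingers measure 114 mm over their backs; the gripper's body (76 mm by 85 mm) begins 54 mm behind the grasp point. The pads swing forward as they close: fully open they stand 13 mm farther back than shut.
Start: joints at [-1.287, 0.342, 1.524, -0, 1.275, -0.146], TCP at [0.219, -0.477, 0.256] pointing down, gripper open.
Joint ranges: [-2.53, 2.53], [-0.77, 2.02], [0.04, 2.7], [-1, 4.14], [0.28, 2.66], [-3.11, 3.11]. Speed limits (rad/s): [2.57, 2.57, 3.14, 3.14, 3.14, 3.14].

### API

Orientations are given as a unit quaternion [x, y, z, w].
In Python, from workcell import r, command_gripper, optics gives the robot as it stands. The module is installed in compiled form; this text tells all that it offers. Calls block until the motion is done:
- r.reach(position, orientation): joint-space move of the TCP to a pose.
- r.move_straight(position, orientation=None, speed=0.15, max_force=None): straight line of the TCP; orientation=None keeps the orientation; speed is the mean speed in m/s. With max_force (N) it stops when the force on the tool has changed by that much, and returns True; else False.
- r.movej(angles): joint-space move.
- command_gripper(opening, force=None): finger opening in m; force is the grip in N (None keeps the last); returns when the fingers have stopped.
- r.hold(seconds).
- r.solve_ik(position, orientation): joint angles nearest the present ones, or None.
- r.read_state(): the state.
- optics.get_image(name): name is "side" or "top"; returns (picture, depth): 384x512x3 uint8, red, green, blue; 384x512 float32, m along the optical axis (not along the pixel's ray), 0 where there is no reading.
- optics.camera_model(name): a dict with "K" (3x3 intrinsics, pixels), "R" (3x3) and "t" (3): a world point X has camera coordinates R X + t. Camera axes: x right, y down, z forward; pixel columns grow to the right and rows downward; lengths in m; the calibration is good to about 2 mm. A picture is of the moment at which its call begins. camera_model takes no time and is no camera call.
A pose or a line that the arm cannot do raises r.PlanningError and nothing moves.
- r.finish_job(): hands the job in, once; it reports no verdict.
The state is a dict: "time_s": time; "joint_positions": joint angles; "dq": joint speeds; "tau": joint torques, N m; "eef_pos": TCP position; "eef_rot": TCP orientation; "contact_force": force on the tool from outside, world axes, zero at the start; "torque": the same for the moment, N m; "grip_width": finger opening in m.
Only numpy, scipy, OpenCV 4.12 (cv2) and the standard library are available. Lean on these libraries where they do the work, as an engineer would, in place of code of your own. Each camera call takes 0.05 s, during which the arm holds its last target. There are 200 camera calls.

## Working session

There is one attempt and no reset: what is moved stays moved. The work goes in short steps, each a Python script; the robot and the scene stay as the last script left them, time stands still between calls to the robot, and variables do not carry over. Pictures are saved under pics/ and viewed, about 8 in all and at most 12, crops included, and the job is handed in when it is done.

```bash
mkdir -p pics
cat > h.py <<'E'
import numpy as np, cv2
from workcell import r, command_gripper, optics
def shot(n,f):
    im,d=optics.get_image(n); cv2.imwrite(f'pics/{f}.png',im[:,:,::-1]); np.savez(f'pics/{f}.npz',im=im,d=d); return im,d
def cloud(n,d):
    c=optics.camera_model(n);K,R,t=[np.array(c[k]) for k in('K','R','t')]
    v,u=np.mgrid[:d.shape[0],:d.shape[1]]
    p=np.stack([(u-K[0,2])/K[0,0]*d,(v-K[1,2])/K[1,1]*d,d],-1)
    return (p-t)@R
E
python3 - <<'E'
from h import *
a,d=shot('top','t0'); b,e=shot('side','s0')
cv2.imwrite('pics/both0.png',cv2.resize(np.hstack([a,b]),(800,300))[:,:,::-1])
P=cloud('top',d); print(r.read_state())
for n in('top','side'):
    c=optics.camera_model(n); print(n,c['K'],-np.array(c['R']).T@c['t'])
for v in range(0,384,24): print(v,[tuple(np.round(P[v,u]*1000).astype(int)) for u in range(0,512,64)] if 0 else '',end='')
E
```

```text
{'time_s': 0.1, 'joint_positions': array([-1.28698860e+00,  3.42657229e-01,  1.52490144e+00, -3.66253725e-05,
        1.27541098e+00, -1.46012580e-01]), 'dq': array([ 0.00189254, -0.00194051, -0.00149301,  0.00109529, -0.00091918,
       -0.00025281]), 'tau': array([ 1.93728396e-03, -4.34447587e+01, -2.46491700e+01, -4.55704117e-05,
        4.66532452e-03, -2.65468202e-05]), 'eef_pos': array([ 0.21868617, -0.47693486,  0.25570027]), 'eef_rot': array([ 9.76994188e-01,  2.13264817e-01, -6.48725457e-05, -6.85657121e-04]), 'contact_force': array([ 0.87973951,  0.05287859, -0.50784492]), 'torque': array([0.02312445, 0.00241473, 0.01485332]), 'grip_width': 0.08550269300521884}
top [[362.85366207   0.         256.25432944]
 [  0.         362.85366207 189.36286405]
 [  0.           0.           1.        ]] [0.3137949  0.04005101 1.43715803]
side [[414.28900642   0.         258.27191838]
 [  0.         414.28900642 195.98036549]
 [  0.           0.           1.        ]] [ 0.36905367 -1.08726252  1.17977467]
0 24 48 72 96 120 144 168 192 216 240 264 288 312 336 360
```

View pics/t0.png

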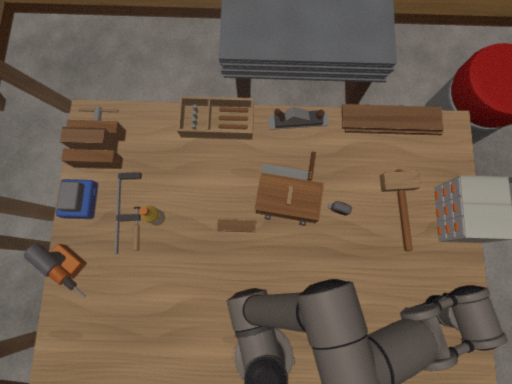

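View pics/s0.png

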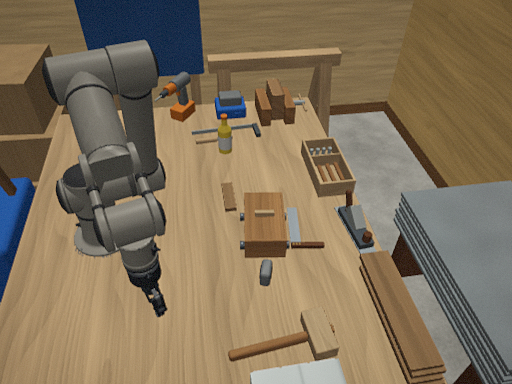

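The top view shows the case at about (290,197), with its pull at (290,195). The tape at (341,208) marks the -x end, so the lid slides toward image left (world +y). The square lies above the case in the picture and the offcut is at lower left. Next I measure the case and pull.

Run:
```python
from h import *
z=np.load('pics/t0.npz'); P=cloud('top',z['d']); im=z['im']
s=np.zeros(P.shape[:2],bool); s[160:235,245:335]=1
H=P[...,2]
for nm,lo,hi in(('pull',.1,.125),('rim+lid',.075,.1)):
    m=s&(H>lo)&(H<hi); n,l,st,c=cv2.connectedComponentsWithStats(m.astype(np.uint8))
    for i in range(1,n):
        if st[i,4]<15: continue
        q=P[l==i]; rc=cv2.minAreaRect((q[:,:2]*1000).astype(np.float32)); print(nm,st[i],rc,np.median(q[:,2]),q[:,:2].mean(0)*1000)
z=np.load('pics/s0.npz'); P=cloud('side',z['d']); H=P[...,2]
s=np.zeros(P.shape[:2],bool); s[180:265,235:330]=1
for nm,lo,hi in(('Spull',.1,.125),('Srim+lid',.08,.1)):
    m=s&(H>lo)&(H<hi); n,l,st,c=cv2.connectedComponentsWithStats(m.astype(np.uint8))
    for i in range(1,n):
        if st[i,4]<15: continue
        q=P[l==i]; rc=cv2.minAreaRect((q[:,:2]*1000).astype(np.float32)); print(nm,st[i],rc,np.median(q[:,2]),q[:,:2].mean(0)*1000)
cv2.imwrite('pics/c0.png',np.hstack([cv2.resize(im[150:240,200:360],None,fx=4,fy=4)])[:,:,::-1])
```

```text
pull [287 186   7  19  83] ((586.570556640625, -78.0541763305664), (16.516080856323242, 69.88897705078125), 81.74247741699219) 0.11135537005899154 [586.69883822 -77.90142617]
rim+lid [ 255  173   69   48 2404] ((586.8785400390625, -78.71786499023438), (244.5332489013672, 148.03530883789062), 81.9691390991211) 0.09069682167415756 [585.38317209 -78.86789035]
Spull [255 209  20   7 111] ((587.23046875, -78.86514282226562), (24.535070419311523, 68.64598083496094), 83.09689331054688) 0.1094790465771696 [586.12395781 -81.74519177]
Srim+lid [ 244  192   44   52 1939] ((586.8441772460938, -80.02632141113281), (253.69825744628906, 146.00564575195312), 82.03565216064453) 0.08929488447381669 [585.19359468 -91.53939814]
```

View pics/c0.png

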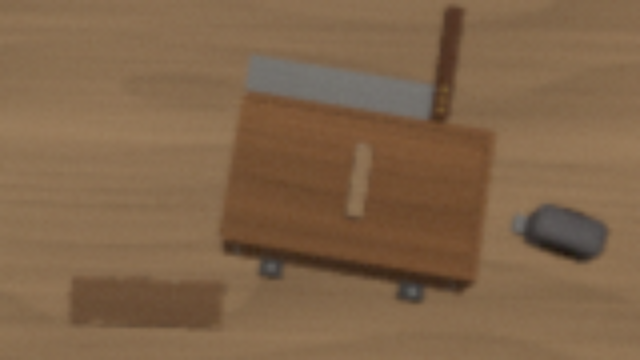

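The pull is 16.5 x 70 mm at 111 mm height, centred over the case at (0.587, -0.078). The case long axis is at about 82°, so the lid is nearly shut. These match the given sizes, so I'll open the lid now.

```bash
cat >> h.py <<'E'
from scipy.spatial.transform import Rotation as Ro
a=np.deg2rad(82.0); cx=np.array([np.cos(a),np.sin(a),0]); cy=np.array([-np.sin(a),np.cos(a),0]); cz=np.array([0,0,1.])
C=np.array([.587,-.0785,0])
W=lambda x,y,z: C+x*cx+y*cy+z*cz
def q(t=0): # t>0: tip top toward case +x
    return (Ro.from_rotvec(t*cy)*Ro.from_matrix(np.stack([-cy,-cx,-cz],1))).as_quat()
def st(m=''):
    s=r.read_state(); d=s['eef_pos']-C
    print(m,'t%.2f'%s['time_s'],'case',np.round([d@cx,d@cy,d[2]],4),'F',np.round([s['contact_force']@v for v in(cx,cy,cz)],1),'M',np.round(s['torque'],2),'w%.4f'%s['grip_width'])
E
python3 - <<'E'
from h import *
pull=np.array([.5867,-.0780,0]); st()
r.reach(pull+[0,0,.19],q()); st()
r.move_straight(pull+[0,0,.119],q(),speed=.1,max_force=8); st('down')
command_gripper(.012,force=30); st('grip')
p=r.read_state()['eef_pos']
h=r.move_straight(p+.158*cx,q(),speed=.1,max_force=25); st('slid %s'%h)
h=r.move_straight(p+.163*cx,q(),speed=.03,max_force=15); st('slid %s'%h)
command_gripper(.05); st()
p=r.read_state()['eef_pos']; r.move_straight(p+[0,0,.07],speed=.15)
r.reach(W(.16,0,.25),q()); st()
a_,d=shot('top','t1'); b,e=shot('side','s1')
cv2.imwrite('pics/c1.png',np.hstack([cv2.resize(a_[140:250,220:350],None,fx=3,fy=3),cv2.resize(b[170:280,210:340],None,fx=3,fy=3)])[:,:,::-1])
P=cloud('top',d);H=P[...,2]
s=np.zeros(H.shape,bool); s[160:235,262:335]=1
for lo,hi in((.072,.087),(.088,.1),(.03,.05)):
    m=s&(H>lo)&(H<hi); n,l,S,c=cv2.connectedComponentsWithStats(m.astype(np.uint8))
    for i in range(1,n):
        if S[i,4]<12: continue
        Q=P[l==i]; print(lo,S[i],cv2.minAreaRect((Q[:,:2]*1000).astype(np.float32)),np.median(Q[:,2]),[np.round(v,4) for v in((Q-C)@cx).__array__()[:0]],((Q-C)@cx).min(),((Q-C)@cx).max(),((Q-C)@cy).min(),((Q-C)@cy).max())
E
```

```text
t0.10 case [-0.4458  0.3093  0.2557] F [ 0.2 -0.9 -0.5] M [0.02 0.   0.01] w0.0855
 t2.08 case [-0.0004  0.0003  0.1901] F [-0.4 -1.3 -0.3] M [ 0.01  0.03 -0.02] w0.0854
down t2.93 case [ 3.000e-04 -1.000e-04  1.196e-01] F [-0.1 -0.5  0.8] M [-0.    0.01  0.01] w0.0857
grip t3.57 case [0.0004 0.0003 0.1193] F [0.1 0.1 3.5] M [-0.02  0.09  0.07] w0.0158
slid False t5.30 case [0.1573 0.0007 0.1192] F [-9.6  4.1  6.2] M [-1.41  0.7   0.13] w0.0151
slid True t5.51 case [0.1574 0.0007 0.1193] F [-3.3  1.1  5.4] M [-0.12  0.06  0.02] w0.0151
 t5.93 case [0.1568 0.0011 0.1189] F [ 1.  -0.2 -0.1] M [ 0.   -0.05 -0.01] w0.0499
 t6.90 case [ 1.600e-01 -1.000e-04  2.501e-01] F [-0.6  1.1 -0.2] M [-0.04 -0.01  0.  ] w0.0499
0.072 [288 179  13   4  16] ((650.008544921875, -97.16651153564453), (47.927913665771484, 2.762657880783081), 80.96939086914062) 0.08345913145734095 [] -0.033673686254090326 0.014234207337284574 -0.06658060982926896 -0.06341190079348157
0.072 [302 182  10   3  12] ((643.46044921875, -146.0702362060547), (35.28596115112305, 2.3160526752471924), 81.16659545898438) 0.07886294808039121 [] -0.07667914519764626 -0.04142221760842245 -0.06641475358854367 -0.0639004264162877
0.072 [292 194  13   9  89] ((581.7667846679688, -112.91404724121094), (43.474361419677734, 28.21941566467285), 83.32158660888672) 0.08162556158646533 [] -0.05638562174308118 -0.013265461041537504 -0.01402868186237931 0.014737669627117067
0.088 [266 174  58  47 636] ((585.177001953125, -91.65055847167969), (217.76649475097656, 147.86380004882812), 82.51026153564453) 0.09249609160556266 [] -0.12193243803002261 0.09618964050302777 -0.0742159518061454 0.07363120723511725
0.03 [ 276  181   44   37 1078] ((586.6821899414062, -115.12662506103516), (157.5980682373047, 123.44829559326172), 81.98990631103516) 0.037265108000651914 [] -0.11510809390366465 0.042491386842498376 -0.06651140782738243 0.0569377662546742
```

View pics/c1.png

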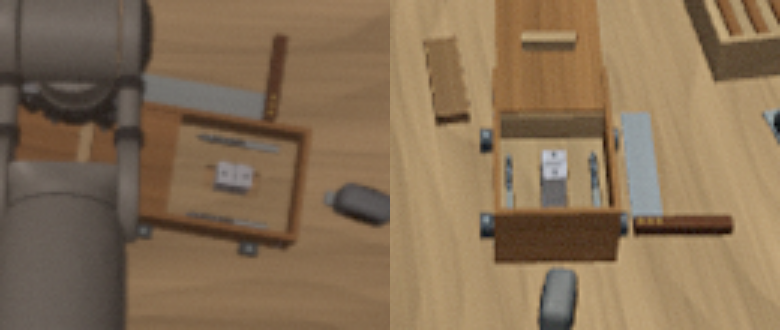

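The lid is fully open: it stopped against its stop and 158 mm is uncovered. The block top is 43 x 28 mm at case x = -35, y = 0, which shows my case frame about 2 mm too far toward +x. I'll correct that, grip the block and do the first rock.

```bash
cat >> h.py <<'E'
C=C-.0018*cx
G=.068 # TCP height when seated
def rock(t,lift=0,dx=0,speed=.04,z0=None):
    # block seated, tilted t about its lower edge on that side (t>0: toward +x), then lifted
    e=np.sign(t)*.022; v=np.array([-e,(z0 or G)-.010])
    c,s=np.cos(t),np.sin(t)
    x=-.033+e+dx+c*v[0]+s*v[1]; z=.010+lift-s*v[0]+c*v[1]
    h=r.move_straight(W(x,Y0,z),q(t),speed=speed,max_force=80); st('rock %.1f lift %.4f %s'%(np.degrees(t),lift,h))
Y0=0.0003
E
python3 - <<'E'
from h import *
r.reach(W(-.033,Y0,.19),q()); command_gripper(.07)
h=r.move_straight(W(-.033,Y0,.11),q(),speed=.12,max_force=8)
h=r.move_straight(W(-.033,Y0,G),q(),speed=.06,max_force=8); st('down %s'%h)
command_gripper(.035,force=110); r.hold(.2); st('grip')
s=r.read_state()
rock(np.deg2rad(-3)); rock(np.deg2rad(-7.5)); r.hold(.2); st('held')
a_,d=shot('top','t2'); b,e=shot('side','s2')
cv2.imwrite('pics/c2.png',cv2.resize(b[170:270,220:320],None,fx=6,fy=6)[:,:,::-1])
E
```

```text
down False t9.83 case [-0.033   0.0001  0.0682] F [ 0.6 -0.3  0.3] M [-0.06  0.01 -0.  ] w0.0700
grip t10.39 case [-0.0334 -0.0001  0.0689] F [-3.3  1.4  5.1] M [-0.21  0.33  0.09] w0.0428
rock -3.0 lift 0.0000 False t10.64 case [-0.0367 -0.      0.0698] F [-0.6  1.7  5.2] M [-0.53  0.36  0.23] w0.0430
rock -7.5 lift 0.0000 False t10.92 case [-0.041  -0.      0.0713] F [1.5 1.5 8.3] M [0.23 0.3  0.28] w0.0426
held t11.12 case [-0.0407 -0.      0.0713] F [0.3 1.3 7.7] M [0.03 0.31 0.21] w0.0431
```

View pics/c2.png

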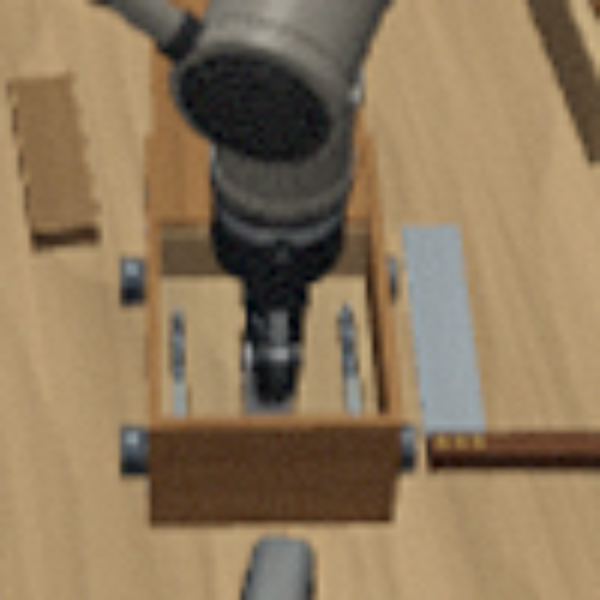

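The gripper tilted 7.5° with the finger width steady at 43 mm, so the pads stayed flat on the block. Wrist forces stayed low, and the drills lie untouched on either side at about (180,360) and (350,360) in the crop. I'll finish the rocking with small lifts, then pull free.

Run:
```python
from h import *
D=np.deg2rad
def tilt(): 
    Z=Ro.from_quat(r.read_state()['eef_rot']).as_matrix()[:,2]; print('   tilt %.2f'%np.degrees(np.arcsin(-Z@cx)))
tilt()
rock(D(-8.5),.001); r.hold(.2); tilt()
for k,sg in enumerate((1,-1,1,-1,1)):
    L=.001+.001*k
    rock(sg*D(.5),L); rock(sg*D(8.5),L); r.hold(.25); tilt(); st()
```

```text
tilt -7.44
rock -8.5 lift 0.0010 False t11.47 case [-0.0418  0.0001  0.0715] F [ 1.3 -0.8 -1.9] M [-0.67 -0.19  0.11] w0.0423
   tilt -8.47
rock 0.5 lift 0.0010 False t12.06 case [-0.0329 -0.      0.0696] F [-4.  -0.8  0.2] M [-1.06 -0.14 -0.23] w0.0426
rock 8.5 lift 0.0010 False t12.43 case [-0.0252 -0.      0.0721] F [-6.4 -1.1  1. ] M [-1.7  -0.09 -0.13] w0.0428
   tilt 8.60
 t12.68 case [-0.0255 -0.      0.0721] F [-4.5 -1.5  0.7] M [-1.55 -0.12  0.05] w0.0428
rock -0.5 lift 0.0020 False t13.06 case [-0.034  -0.      0.0703] F [-2.8 -3.2 -0.1] M [-0.06 -0.61  0.28] w0.0426
rock -8.5 lift 0.0020 False t13.43 case [-0.0414  0.0001  0.0725] F [-2.2 -4.1 -3.5] M [-0.59 -0.64  0.26] w0.0423
   tilt -8.40
 t13.68 case [-0.0412  0.0001  0.0725] F [-2.4 -4.3 -5.1] M [-0.95 -0.73  0.16] w0.0428
rock 0.5 lift 0.0030 False t14.06 case [-0.0325  0.0001  0.0719] F [-5.7 -2.9 -0.2] M [-1.47 -0.24 -0.23] w0.0429
rock 8.5 lift 0.0030 False t14.43 case [-0.0248  0.0002  0.0743] F [-6.8 -2.6 -0.1] M [-1.88 -0.3  -0.11] w0.0427
   tilt 8.66
 t14.68 case [-0.025   0.0002  0.0743] F [-5.9 -3.1 -1.3] M [-1.81 -0.36 -0.05] w0.0427
rock -0.5 lift 0.0040 False t15.06 case [-0.0338  0.0002  0.0725] F [-3.2 -4.6 -2.1] M [-0.73 -0.58  0.32] w0.0426
rock -8.5 lift 0.0040 False t15.43 case [-0.0413  0.0003  0.0744] F [-3.  -4.2 -4. ] M [-0.91 -0.73  0.21] w0.0423
   tilt -8.36
 t15.68 case [-0.0411  0.0004  0.0744] F [-3.1 -3.5 -4.8] M [-1.16 -0.69  0.12] w0.0429
rock 0.5 lift 0.0050 False t16.06 case [-0.0323  0.0003  0.0741] F [-6.7 -1.2  1.8] M [-1.88 -0.08 -0.23] w0.0431
rock 8.5 lift 0.0050 False t16.43 case [-0.0247  0.0004  0.0766] F [-9.3 -2.2  1.3] M [-2.41 -0.04 -0.24] w0.0427
   tilt 8.75
 t16.68 case [-0.0248  0.0004  0.0766] F [-8.2 -1.2  1.4] M [-2.25 -0.09 -0.18] w0.0430
```

The rocking follows cleanly. Next I keep rocking with a larger lift, level the block and raise its foot about 18 mm above the mouth.

Run:
```python
from h import *
D=np.deg2rad
rock(D(8.5),.009,speed=.03); rock(-D(8),.011); rock(-D(8),.015,speed=.03); rock(D(6),.019); rock(D(.1),.026,speed=.04)
h=r.move_straight(W(-.033,Y0,G+.044),q(),speed=.05,max_force=70); r.hold(.5); st('up %s'%h)
a_,d=shot('top','t3'); b,e=shot('side','s3')
cv2.imwrite('pics/c3.png',cv2.resize(b[160:260,220:320],None,fx=6,fy=6)[:,:,::-1])
for n,dd in(('side',e),('top',d)):
    Q=(cloud(n,dd)-C).reshape(-1,3); X=Q@cx;Yy=Q@cy
    m=(X<-.0605+.012)&(X>-.075)&(abs(Yy)<.016)&(Q[:,2]>.037)&(Q[:,2]<.11); print(n,m.sum(),np.round(np.c_[X,Yy,Q[:,2]][m][:40:3],3).tolist())
```

```text
rock 8.5 lift 0.0090 False t16.96 case [-0.0249  0.0009  0.0783] F [-10.7  -5.8 -11.7] M [-1.68 -0.96  0.23] w0.0428
rock -8.0 lift 0.0110 False t17.54 case [-0.0403  0.0013  0.0811] F [-1.4 -0.3 -2.6] M [-0.24 -0.03 -0.  ] w0.0426
rock -8.0 lift 0.0150 False t17.82 case [-0.0404  0.0004  0.0857] F [ 0.6  0.8 -3. ] M [-0.15 -0.01  0.02] w0.0425
rock 6.0 lift 0.0190 False t18.35 case [-0.0262  0.0004  0.0888] F [-0.1 -0.7 -3. ] M [ 0.15  0.01 -0.02] w0.0424
rock 0.1 lift 0.0260 False t18.70 case [-0.0347  0.0003  0.094 ] F [-0.5  0.4 -2.7] M [ 0.02 -0.01  0.01] w0.0427
up False t19.71 case [-0.033   0.0003  0.1119] F [-0.1  0.2 -2.8] M [ 0.04 -0.07  0.08] w0.0425
side 69 [[-0.05, 0.014, 0.107], [-0.052, 0.014, 0.098], [-0.06, -0.01, 0.107], [-0.06, 0.007, 0.101], [-0.059, -0.011, 0.1], [-0.06, 0.007, 0.096], [-0.067, -0.003, 0.104], [-0.054, 0.013, 0.084], [-0.065, 0.004, 0.097], [-0.066, -0.007, 0.098], [-0.052, 0.01, 0.077], [-0.054, -0.001, 0.079], [-0.057, -0.011, 0.082], [-0.056, 0.006, 0.076]]
top 1 [[-0.066, 0.006, 0.1]]
```

View pics/c3.png

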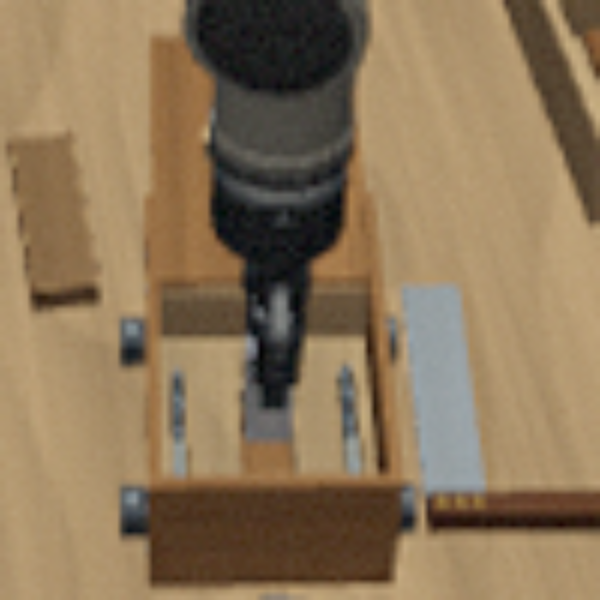

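The block is out. The wrist now carries 2.8 N, which is its weight of about 0.26 kg, and its foot edge at crop (268,440) hangs above the cork-lined socket. I'll check the foot height by casting the pixel's ray onto the block's -x face.

Run:
```python
from h import *
c=optics.camera_model('side');K,R,t=[np.array(c[k]) for k in('K','R','t')]
o=-R.T@t
for u,v in((246,438),(268,440),(292,442)):
    d=R.T@np.linalg.inv(K)@[220+u/6-.4,160+v/6-.4,1]; s=((W(-.055,0,0)-o)@cx)/(d@cx); p=o+s*d-C; print(p@cx,p@cy,p[2])
Z=np.degrees(np.arccos(-Ro.from_quat(r.read_state()['eef_rot']).as_matrix()[2,2])); print('tilt',Z)
z=np.load('pics/s3.npz'); 
Q=(cloud('side',z['d'])-C); 
for v in range(224,240): p=Q[v,264]; print(v,z['im'][v,264],np.round([p@cx,p@cy,p[2]],4))
```

```text
-0.05500000000000006 0.0141451981009152 0.05560109683201686
-0.05499999999999995 0.00095197986827752 0.053593979150854176
-0.05500000000000009 -0.01347250591082531 0.05156437513235779
tilt 0.00375012928559117
224 [11 15 18] [-0.0646  0.0041  0.112 ]
225 [ 5 13 18] [-0.0706  0.0044  0.1134]
226 [20 25 25] [-0.0675  0.004   0.1047]
227 [16 21 24] [-0.0654  0.0037  0.0972]
228 [89 84 85] [-0.0545  0.0027  0.0796]
229 [115 108 110] [-0.0555  0.0026  0.0754]
230 [109 106 106] [-0.0573  0.0026  0.0722]
231 [108 107 104] [-0.0581  0.0025  0.0676]
232 [101 105 105] [-0.0541  0.002   0.0576]
233 [124 105  94] [-0.0191 -0.0008  0.0117]
234 [146 108  66] [-0.0207 -0.0009  0.0078]
235 [151 111  69] [-0.0293 -0.0004  0.0122]
236 [150 111  65] [-0.0297 -0.0005  0.007 ]
237 [149 111  71] [-0.0328 -0.0005  0.0049]
238 [156 116  73] [-0.0529  0.0009  0.0231]
239 [160 117  74] [-0.1127  0.0053  0.0888]
```

The foot is at 53.6 mm against 54 mm expected, so there was no slip and it hangs about 18 mm above the mouth. The tool is vertical.

Run:
```python
from h import *
r.hold(.3); st('final'); r.finish_job()
```

```text
final t20.11 case [-0.033   0.0003  0.112 ] F [ 1.  -0.1 -2.8] M [-0.01  0.01  0.04] w0.0428
the job is handed in; nothing more can be done
```

The job is handed in at about 20 s of the 61 s allowed; `finish_job()` gives no verdict.

- **Lid:** I slid it open until it met its stop, about 157 mm of travel. A picture afterwards showed 158 mm of the case uncovered.
- **Rocking:** I gripped the block on its narrow faces and rocked it about 8.5° to -x and +x, three times to each side while it was still in the socket. I lifted it a little each time, then pulled it free with only about 12 N.
- **Final hold:** The block is straight above the socket with its foot about 18 mm clear of the mouth. The side camera gave the foot height as 53.6 mm against 54 mm expected, so it had not slipped. The tool is vertical and the wrist carries 2.8 N, which is about the block's weight.
- **Bystanders:** The drill bits, the square and the offcut looked unmoved in the last picture. I did not measure any of them, and I did not check the glue, tape, mallet or clamp at the end.
- **Not measured directly:** The block's tilt in the socket is inferred from the tool angle, the steady finger width of about 43 mm and the lack of slip.
- **Disagreement:** My first case frame was about 2 mm off along x. I corrected it before gripping the block.

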